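# Close the ultrasonic bath: break the locked lid stay, then lower the lid gently

### The job

The lid of the ultrasonic bath is propped open by a folding stay that is locked straight. Break the stay by pushing its orange knuckle back and down past straight while the lid is still up, then lower the lid gently until it is fully shut, without letting it drop (its black handle bar can be pinched from above). Leave the white pot standing in the bath and do not disturb the things around it.

Things in the scene. Friction and masses are not known exactly. Their poses are not given: they have to be found in the camera images.
- bath: White bench-top ultrasonic bath, 200 (x) by 270 (y) by 101 high (mm), fixed. Origin under its centre on the bench; x points from the front (panel) to the rear (hinge), y left, z up. Walls 12 thick, tank floor at z = 24. The open lid (276 wide) leans forward over the knuckle: reach the knuckle from the front with the tool tilted 30 to 45 degrees, fingers pointing down and to the rear.
- lid_hinge (a point): Middle of the lid's hinge axis, 95 mm behind and 104 mm above the bath's origin; fixed to the bath, with the bath's axes. The hinge axis is y. Lid plate: 195 mm from hinge to front edge, 10 thick, underside 2 mm above the axis when shut.
- lid (a joint): Opening angle of the lid in rad: 0 fully shut, 1.05 (60 degrees, leaning forward) as propped by the locked stay. Lid about 0.35 kg. Its hinge is stiff: with the stay broken the lid stays up by itself above about 0.9 rad; lower down it is too heavy for the hinge, and let go it falls shut.
- lid_handle (a point): Middle of the black handle bar, 12 mm round, along the bath's y, 114 mm clear between its two posts. With the lid shut it is 221 mm in front of and 40 mm above the hinge axis (26 ahead of and 28 above the lid's front top edge); it swings with the lid. Pinch it from above across the bar at any lid angle; it turns between the fingers as the lid comes down.
- stay_upper (a joint): Angle at the stay's knuckle in rad: 2.82 locked (10 degrees past straight, at its stop), 2.64 straight, less once broken, 0 folded with the lid shut. Moves with slight friction. Two links of 58 mm; pivots 115 mm in front of and 14 below the hinge axis (on the tank) and 90 mm from the hinge (on the lid). Locked, it keeps the lid from coming down.
- stay_knuckle (a point): Centre of the stay's knuckle: an orange roller 16 mm in diameter, 36 wide along the bath's y, at y = -85 mm of the bath; at the start 84 mm in front of and 35 above the hinge axis. Pushed to the rear and down (about 40 degrees below level) it passes straight after 5 mm, then folds down into the tank; 15 to 25 mm of push breaks it well and the lid sinks only a few degrees.
- pot: Small white screw-cap pot, 43 mm wide and 53 high, standing in the left half of the tank, below the rim. Origin at the centre of its underside, z up.
- jar_a: Sample jar with blue cap, 60 mm wide and 74 high, at the left of the bath. Origin under its centre.
- jar_b: Sample jar with black cap, 60 mm wide and 74 high, at the left of the bath. Origin under its centre.
- teal_jar: Bottle with teal filling and white cap, 68 mm wide and 107 high, at the front right. Origin under its centre.

How it is judged:
On the way:
1. the stay is broken at its knuckle, at least 15 degrees past straight, with the lid still up (value of joint stay_upper below 2.38 rad and value of joint lid above 0.65 rad), for 0.1 s.
At the end, for the whole second after the job is handed in: The lid is fully shut (within 0.03 rad) and at rest, with the white pot still upright in the tank (value of joint lid below 0.03 rad and velocity of joint lid between -0.05 and 0.05 rad/s and angle between pot's own z axis and vertical below 0.2 rad); the robot touches nothing.
It fails at once if the lid drops or is slammed: it comes down faster than 1.5 rad/s (about 0.3 m/s at its front edge) (velocity of joint lid below -1.5 rad/s).
It fails at once if the white pot is tipped over or shoved more than 30 mm (angle between pot's own z axis and vertical above 0.5 rad or distance of pot from where it was at the start of the episode above 0.03 m).
It fails at once if a thing beside the bath is shoved more than 30 mm (distance of any of jar_a, jar_b, teal_jar from where it was at the start of the episode above 0.03 m).
It also fails if it takes over 58 s, if anything falls off the work surface, if the arm or the gripper's body presses on something with over 40 N, if the wrist force passes 120 N, or if a joint passes its speed limit or range.

### The arm

A 7-joint arm with a two-finger parallel gripper is mounted at the origin on a cart in front of the work surface, level with it; the furniture and walls round the work are solid. World frame = base frame: x ahead of the robot, y to its left, z up, the work surface at z = 0. Lengths are in m, angles in rad, forces in N, time in s.
With the tool pointing down it reaches from about 0.425 to 0.875 m from the base axis. Payload 8.4 kg.
Tool frame: the origin (TCP) lies midway between the tips of the shut fingers; the grasp point (between the pads) lies 19 mm behind it; y points along the fingers, z is the direction in which the jaws open and shut, and the axes are right-handed (so a half turn about y gives the same grasp; the last joint's range is limited). The gripper opens to 87 mm and grips with 3 to 60 N. Pads are 19 mm wide; open, the fingers measure 117 mm over their backs; the gripper's body (75 mm by 190 mm) begins 51 mm behind the grasp point.
Start: joints at [-1.294, 0.333, 0.04, 1.465, -0.013, 1.343, -0.059], TCP at [0.239, 0.605, 0.223] pointing down, gripper open.
Joint ranges: [-2.58, 2.58], [-0.38, 2.09], [-1.3, 1.39], [0.25, 2.4], [-1.5, 4.64], [0.08, 2.09], [-2.65, 2.65]. Speed limits (rad/s): [2.22, 2.22, 2.79, 2.79, 3.14, 3.14, 3.14].

### API

Orientations are given as a unit quaternion [w, x, y, z].
In Python, from plant import * gives the robot as it stands.
- The arm moves only by the tool step_arm, never from a script. Its argument "series" is a list of rows, each a list of 7 numbers: the turn, a rotation vector about the tool's x, y, z in degrees, then the shift along the tool's x, y, z in mm, then the closure in counts, from 0 (fully open) to 255 (shut). A call has 1 to 20 rows; each row shifts and turns the pose as measured when the row begins, along the tool's axes as they then stand; what a row does not reach is not made up. A row lasts 1/10 s, in which the tool goes at most 50 mm and 8.59 degrees, less where a joint would pass 70% of its speed; a pose out of reach is approached as far as the arm can. A call with a gripper value outside its range is refused whole. The fingers move at their own pace and stop on an object; "force" is the grip in N (left out, the last holds). Time passes only in rows, so rows that do not move let the fingers close. It gives the time, the measured TCP pose, the force and the opening at its end, in the units of the state.
- get_obs(): the state, without advancing time (a new reading comes with each control period).
- get_image(name): name is "side" or "top"; returns the picture (384x512x3 uint8, blue, green, red); there is no depth.
- camera_model(name): a dict with "fx", "fy", "cx", "cy" (pixels), "extrinsics" (4x4, takes a point from camera to world coordinates). Camera axes: x right, y up, looking along -z (the intrinsics and any distortion apply to the point x, -y, -z); pixel columns grow to the right and rows downward; lengths in m; the calibration is good to about 2 mm. A picture is of the moment at which its call begins. camera_model takes no time and is no camera call.
- job_done(): hands the job in, once; it reports no verdict.
The state is a dict: "time_s": time; "qpos": joint angles; "joint_velocities": joint speeds; "tau": joint torques, N m; "eef_pos": TCP position; "eef_rot": TCP orientation; "force": force on the tool from outside, world axes, zero at the start; "ft_torque": the same for the moment, N m; "grip_width": finger opening in m.
Only numpy, scipy, OpenCV 4.12 (cv2) and the standard library are available. Lean on these libraries where they do the work, as an engineer would, in place of code of your own. Each camera call takes 0.05 s, during which the arm holds its last target. There are 200 camera calls.

## Working session

There is one attempt and no reset: what is moved stays moved. The work goes in short steps, Python scripts to look and compute and a tool call to move; the robot and the scene stay as the last step left them, time stands still between calls to the robot, and variables do not carry over. Pictures are saved under pics/ and viewed, about 8 in all and at most 12, crops included, and the job is handed in when it is done.

Besides the shell and the picture viewer there is one more tool, called by a JSON object that holds its "op" and its "data". step_arm: Moves the arm, as the interface text tells. Its arguments: {"type":"object","properties":{"series":{"type":"array"},"force":{"type":"number"}},"required":["series"]}

```bash
mkdir -p pics; ls; python3 - <<'E'
from plant import *
import cv2,numpy as np
np.set_printoptions(precision=4,suppress=True)
o=get_obs();print(o['time_s'],o['eef_pos'],o['eef_rot'],o['grip_width'])
for n in('side','top'):
    cv2.imwrite(f'pics/{n}0.png',cv2.resize(get_image(n),(800,600),interpolation=cv2.INTER_CUBIC))
    print(n,camera_model(n))
E
```

```text
pics
0.0 [0.2384 0.6042 0.2217] [-0.6941  0.6952 -0.1322  0.132 ] 0.08726973257505993
side {'fx': 472.75732222251474, 'fy': 472.75732222251474, 'cx': 258.2266787741558, 'cy': 191.96290551540875, 'extrinsics': array([[ 0.4856,  0.6928, -0.5331, -0.3402],
       [-0.8742,  0.3876, -0.2926, -0.4927],
       [ 0.0039,  0.6081,  0.7938,  1.4741],
       [ 0.    ,  0.    ,  0.    ,  1.    ]])}
top {'fx': 364.6830064901515, 'fy': 364.6830064901515, 'cx': 257.99973218730133, 'cy': 192.50652663140073, 'extrinsics': array([[ 0.0018,  0.9817, -0.1904,  0.3004],
       [-0.9998,  0.0056,  0.0198,  0.0295],
       [ 0.0205,  0.1903,  0.9815,  1.4697],
       [ 0.    ,  0.    ,  0.    ,  1.    ]])}
```

View pics/side0.png

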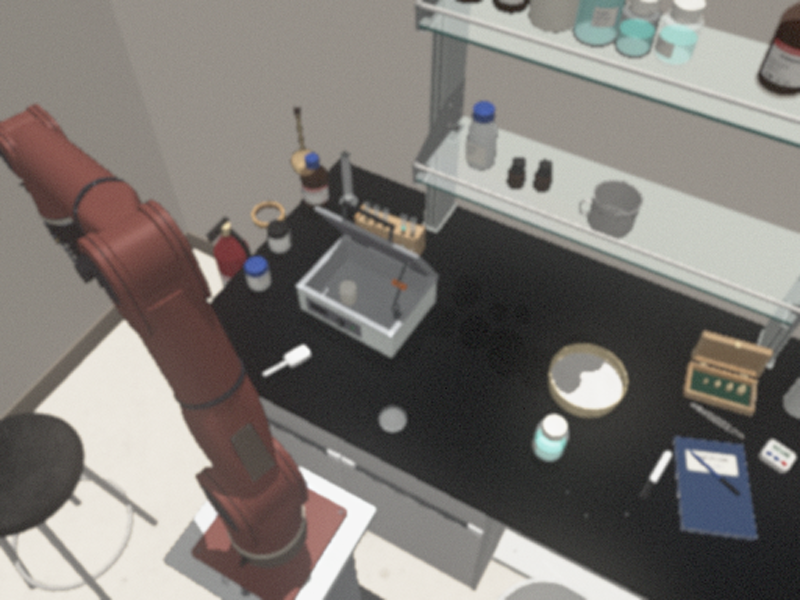

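View pics/top0.png

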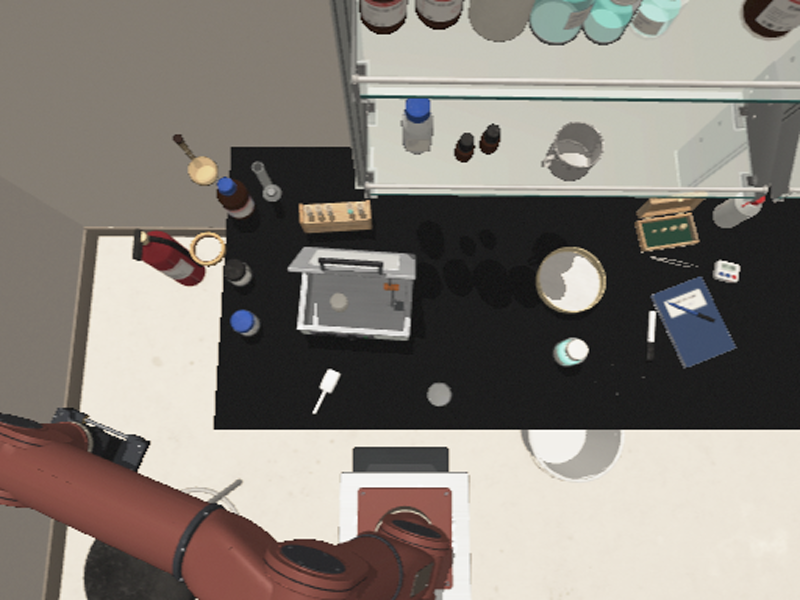

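The side view shows the bath near (367,295) with the orange knuckle at (399,285). The top view shows the bath at (357,300), the knuckle at (391,287) and the handle at (350,265). I'll enlarge both for corner readings.

```bash
python3 - <<'E'
from plant import *
import cv2,numpy as np
s=get_image('side');t=get_image('top')
a=s[125:230,180:290];b=t[150:225,180:275]
cv2.imwrite('pics/side_c.png',cv2.resize(a,None,fx=5.5,fy=5.5,interpolation=cv2.INTER_CUBIC))
cv2.imwrite('pics/top_c.png',cv2.resize(b,None,fx=8,fy=8,interpolation=cv2.INTER_CUBIC))
E
```

```text
(no output)
```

View pics/side_c.png

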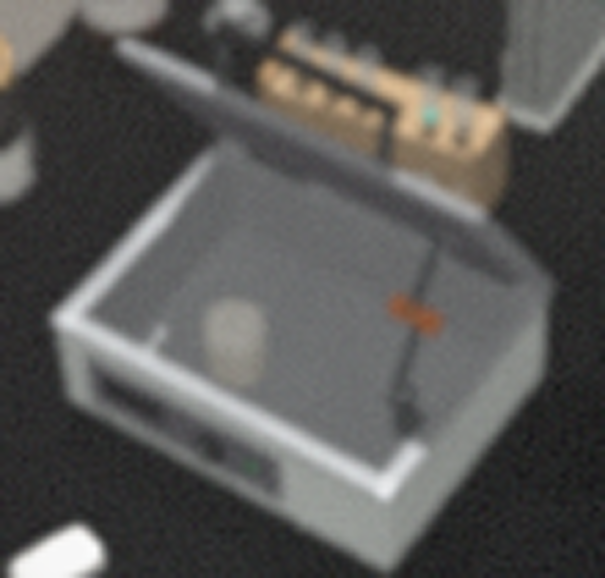

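View pics/top_c.png

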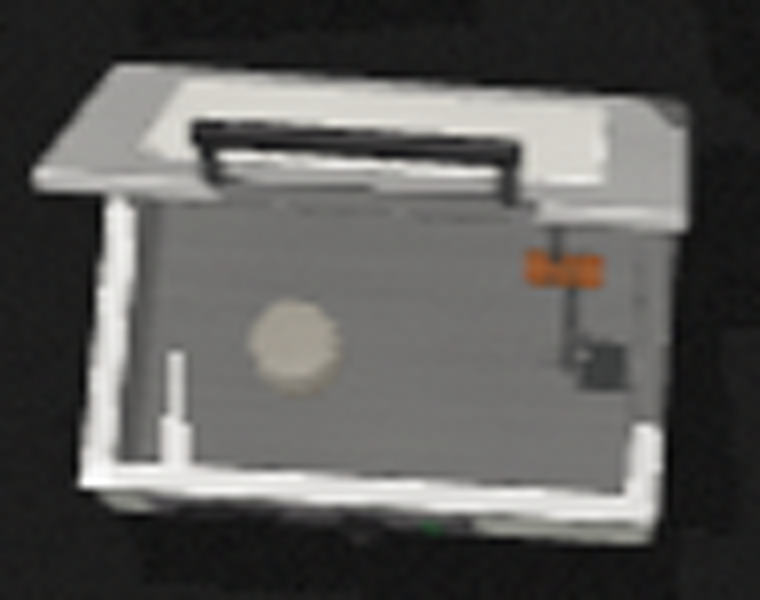

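The side crop gives front-left rim corner (52,318), front-right (387,497), its foot (390,572), knuckle (416,314). The top crop gives front rim corners (80,487) and (655,522), knuckle (564,270), handle from (195,130) to (520,152). Next I fit the bath pose.

```bash
cat > h.py <<'E'
from plant import *
import numpy as np, cv2
from scipy.optimize import least_squares
from scipy.spatial.transform import Rotation as R
np.set_printoptions(precision=4,suppress=True)
def proj(n,P):
    m=camera_model(n);E=np.array(m['extrinsics']);p=(np.atleast_2d(P)-E[:3,3])@E[:3,:3]
    return np.c_[m['cx']+m['fx']*p[:,0]/-p[:,2], m['cy']-m['fy']*p[:,1]/-p[:,2]]
E
python3 - <<'E'
from h import *
S=[((-100,135,101),(52,318)),((-100,-135,101),(387,497)),((-100,-135,0),(390,572)),((11,-85,139),(416,314)),((100,-135,101),(551,288))]
T=[((-100,135,101),(80,487)),((-100,-135,101),(655,522)),((11,-85,139),(564,270)),((19,0,315),(357,140))]
sp=np.array([p for p,_ in S])/1e3;si=np.array([c for _,c in S])/5.5+[180,125]-.4
tp=np.array([p for p,_ in T])/1e3;ti=np.array([c for _,c in T])/8+[180,150]-.4
def W(v,P): return R.from_euler('z',v[2]).apply(P)+[v[0],v[1],0]
def f(v,which='st'):
    r=[]
    if 's' in which:r.append((proj('side',W(v,sp))-si))
    if 't' in which:r.append((proj('top',W(v,tp))-ti))
    return np.vstack(r).ravel()
for w in('st','s','t'):
    r=least_squares(f,[.65,.1,0],args=(w,),loss='soft_l1');print(w,r.x,np.degrees(r.x[2]));print(f(r.x,w).reshape(-1,2))
E
```

```text
st [ 0.5881  0.1182 -0.0584] -3.346292580495315
[[ 0.1919 -0.0694]
 [ 0.269  -0.4246]
 [-0.0169  1.5089]
 [ 0.005  -0.5153]
 [-0.4877  0.5561]
 [ 0.3039 -0.2207]
 [-0.1675 -0.1297]
 [-0.1179 -0.2588]
 [-0.1439  0.3258]]
s [ 0.5885  0.1185 -0.0576] -3.298112453343975
[[ 0.1808 -0.1425]
 [ 0.2847 -0.5503]
 [-0.002   1.3861]
 [-0.0087 -0.6346]
 [-0.5169  0.4259]]
t [ 0.5879  0.118  -0.0598] -3.424081551049161
[[ 0.3218 -0.2134]
 [-0.1552 -0.0262]
 [-0.0645 -0.171 ]
 [-0.078   0.3916]]
```

```bash
cat >> h.py <<'E'
BP=np.array([.588,.118,0]);BR=R.from_euler('z',-.0585).as_matrix()
def b2w(p): return BR@(np.array(p)/1e3)+BP
def w2b(p): return BR.T@(np.array(p)-BP)*1e3
def pose():
    o=get_obs();q=o['eef_rot'];return np.array(o['eef_pos']),R.from_quat(np.r_[q[1:],q[0]]).as_matrix(),o
def down(t,jaw):  # tool tilt t deg (fingers to the rear), jaw axis 'x','-x','y','-y' of the bath
    t=np.radians(t);y=np.array([np.sin(t),0,-np.cos(t)])
    if 'y' in jaw: z=np.array([0,-1 if '-' in jaw else 1,0])
    else: z=np.array([np.cos(t),0,np.sin(t)])*(-1 if '-' in jaw else 1)
    return BR@np.c_[np.cross(y,z),y,z]
def plan(p,Rm,way,v=35):  # way: list of (bath mm pos, R); prints n rows each
    for P,Q in way:
        P=b2w(P);n=int(max(np.ceil(np.linalg.norm(P-p)*1e3/v),np.ceil(np.degrees(np.linalg.norm(R.from_matrix(Rm.T@Q).as_rotvec()))/8)));n=max(n,1)
        w=R.from_matrix(Rm.T@Q).as_rotvec()/n
        rows=[]
        for i in range(n):
            Ri=Rm@R.from_rotvec(w*i).as_matrix()
            rows.append(np.r_[np.degrees(w),Ri.T@(P-p)/n*1e3].round(1).tolist())
        print(n,rows);p,Rm=P,Q
E
python3 - <<'E'
from h import *
p,Rm,o=pose();print(w2b(p));print(Rm);print('knuckle',b2w([11,-85,139]))
for j in('x','-x','y','-y'):
    print(j,np.degrees(R.from_matrix(Rm.T@down(0 if 'x' in j else 42,j)).as_rotvec()))
E
```

```text
[-377.3728  465.0912  222.0062]
[[ 0.9302 -0.0003  0.367 ]
 [-0.367  -0.001   0.9302]
 [ 0.0001 -1.     -0.001 ]]
knuckle [0.594  0.0325 0.139 ]
x [ 0.048  71.8199  0.0396]
-x [   0.0432 -108.1801   -0.0524]
y [  6.718  -17.3348 -41.6462]
-y [ 58.3447 151.9707   9.4116]
```

```bash
python3 - <<'E'
from h import *
p,Rm,o=pose()
plan(p,Rm,[((-190,150,280),down(20,'y')),((-95,-85,262),down(42,'y'))],40)
E
```

```text
10 [[0.3, -1.8, -2.0, 27.6, -5.8, -24.1], [0.3, -1.8, -2.0, 27.0, -5.0, -24.9], [0.3, -1.8, -2.0, 26.4, -4.2, -25.7], [0.3, -1.8, -2.0, 25.7, -3.4, -26.5], [0.3, -1.8, -2.0, 25.0, -2.7, -27.3], [0.3, -1.8, -2.0, 24.2, -2.0, -28.1], [0.3, -1.8, -2.0, 23.4, -1.3, -28.8], [0.3, -1.8, -2.0, 22.5, -0.7, -29.5], [0.3, -1.8, -2.0, 21.6, -0.1, -30.2], [0.3, -1.8, -2.0, 20.6, 0.4, -30.9]]
7 [[0.0, -0.0, -3.1, 11.9, 7.1, -33.6], [0.0, -0.0, -3.1, 11.5, 7.7, -33.6], [0.0, -0.0, -3.1, 11.0, 8.3, -33.6], [0.0, -0.0, -3.1, 10.6, 8.9, -33.6], [0.0, -0.0, -3.1, 10.1, 9.5, -33.6], [0.0, -0.0, -3.1, 9.5, 10.0, -33.6], [0.0, -0.0, -3.1, 9.0, 10.5, -33.6]]
```

{"op": "step_arm", "data": {"series": [[0.3,-1.8,-2,27.6,-5.8,-24,255],[0.3,-1.8,-2,27,-5,-25,255],[0.3,-1.8,-2,26.4,-4.2,-25.7,255],[0.3,-1.8,-2,25.7,-3.4,-26.5,255],[0.3,-1.8,-2,25,-2.7,-27.3,255],[0.3,-1.8,-2,24.2,-2,-28,255],[0.3,-1.8,-2,23.4,-1.3,-28.8,255],[0.3,-1.8,-2,22.5,-0.7,-29.5,255],[0.3,-1.8,-2,21.6,0,-30,255],[0.3,-1.8,-2,20.6,0.4,-31,255]]}}

```text
time_s: 1.2
eef_pos: [0.4118, 0.2711, 0.2805]
eef_rot: [-0.689, 0.702, 0.113, 0.14]
force: [0.3, 0.0, 0.9]
grip_width: 0.0147
```

```bash
python3 - <<'E'
from h import *
p,Rm,o=pose();print(o['time_s'],w2b(p),o['qpos'],o['force'],o['grip_width'])
plan(p,Rm,[((-95,-85,262),down(42,'y'))],35)
E
```

```text
1.2 [-184.8219  142.4985  280.4713] [-1.111  -0.2241  0.1812  1.9772  0.3673  1.2067  0.501 ] [0.3197 0.0462 0.9306] 0.014702015154610167
8 [[0.0, 0.2, -2.7, 9.1, 6.3, -28.6], [0.0, 0.2, -2.7, 8.9, 6.7, -28.6], [0.0, 0.2, -2.7, 8.6, 7.1, -28.6], [0.0, 0.2, -2.7, 8.4, 7.5, -28.5], [0.0, 0.2, -2.7, 8.1, 7.9, -28.5], [0.0, 0.2, -2.7, 7.8, 8.2, -28.5], [0.0, 0.2, -2.7, 7.5, 8.6, -28.5], [0.0, 0.2, -2.7, 7.1, 8.9, -28.5]]
```

{"op": "step_arm", "data": {"series": [[0,0.2,-2.7,9,6.3,-28.6,255],[0,0.2,-2.7,9,6.7,-28.6,255],[0,0.2,-2.7,8.6,7.1,-28.6,255],[0,0.2,-2.7,8.4,7.5,-28.5,255],[0,0.2,-2.7,8,7.9,-28.5,255],[0,0.2,-2.7,7.8,8.2,-28.5,255],[0,0.2,-2.7,7.5,8.6,-28.5,255],[0,0.2,-2.7,7,9,-28.5,255]]}}

```text
time_s: 2.0
eef_pos: [0.5025, 0.0993, 0.2585]
eef_rot: [-0.661, 0.679, 0.204, 0.246]
force: [0.0, -0.7, -0.6]
grip_width: 0.0003
```

```bash
python3 - <<'E'
from h import *
p,Rm,o=pose();print(o['time_s'],w2b(p),o['qpos'],o['force'],o['grip_width'])
d=down(42,'y');plan(p,Rm,[((-30,-85,184),d),((-3,-85,155),d)],25)
E
```

```text
2.0 [-84.2496 -23.7037 258.5057] [-0.2654 -0.381  -0.2099  2.2409  0.37    0.7415  0.819 ] [ 0.0413 -0.6895 -0.582 ] 0.0002765052833256632
5 [[0.1, -0.0, -1.0, -0.4, 18.5, -12.1], [0.1, -0.0, -1.0, -0.7, 18.5, -12.1], [0.1, -0.0, -1.0, -1.0, 18.5, -12.2], [0.1, -0.0, -1.0, -1.3, 18.4, -12.2], [0.1, -0.0, -1.0, -1.6, 18.4, -12.2]]
2 [[0.0, 0.0, 0.0, 0.3, 19.8, -0.0], [0.0, 0.0, 0.0, 0.3, 19.8, -0.0]]
```

{"op": "step_arm", "data": {"series": [[0,0,0,0,18,-8,255],[0,0,0,0,18,-13,255],[0,0,0,0,18,-13,255],[0,0,0,0,18,-13,255],[0,0,0,0,15,-13,255]]}}

```text
time_s: 2.5
eef_pos: [0.5526, 0.0284, 0.188]
eef_rot: [-0.659, 0.679, 0.204, 0.25]
force: [0.3, 0.1, 0.2]
grip_width: 0.0005
```

```bash
python3 - <<'E'
from h import *
p,Rm,o=pose();print(o['time_s'],w2b(p),o['qpos'],o['force']);print(BR.T@Rm)
d=down(40,'y');plan(p,Rm,[((3,-85,150),d)],25)
E
```

```text
2.5 [-30.1408 -91.5412 187.9522] [-0.2092 -0.239  -0.0574  2.3013  0.4224  0.4933  0.9188] [0.344  0.0998 0.2178]
[[ 0.794   0.6078  0.0123]
 [-0.0061 -0.0123  0.9999]
 [ 0.6079 -0.794  -0.0061]]
3 [[0.2, -0.1, -0.9, 1.1, 16.7, 2.4], [0.2, -0.1, -0.9, 0.8, 16.8, 2.3], [0.2, -0.1, -0.9, 0.6, 16.8, 2.3]]
```

{"op": "step_arm", "data": {"series": [[0,0,0,1,17,3,255],[0,0,0,1,17,2,255],[0,0,0,1,13,2,255]]}}

```text
time_s: 2.8
eef_pos: [0.5842, 0.0299, 0.1503]
eef_rot: [-0.659, 0.68, 0.202, 0.251]
force: [-0.6, -0.3, -0.2]
grip_width: 0.0008
```

```bash
python3 - <<'E'
from h import *
p,Rm,o=pose();print(o['time_s'],w2b(p),o['qpos'],o['force']);print(BR.T@Rm[:,1], Rm.T@(b2w([11,-85,139])-p)*1e3)
t=get_image('side');cv2.imwrite('pics/s2.png',cv2.resize(t[125:230,180:290],None,fx=5.5,fy=5.5,interpolation=cv2.INTER_CUBIC))
E
```

```text
2.8 [  1.3735 -88.1521 150.3194] [-0.1706 -0.1085 -0.0817  2.2831  0.5283  0.3913  0.811 ] [-0.5716 -0.3197 -0.1507]
[ 0.607  -0.0146 -0.7946] [ 0.7458 14.7915  3.3752]
```

View pics/s2.png

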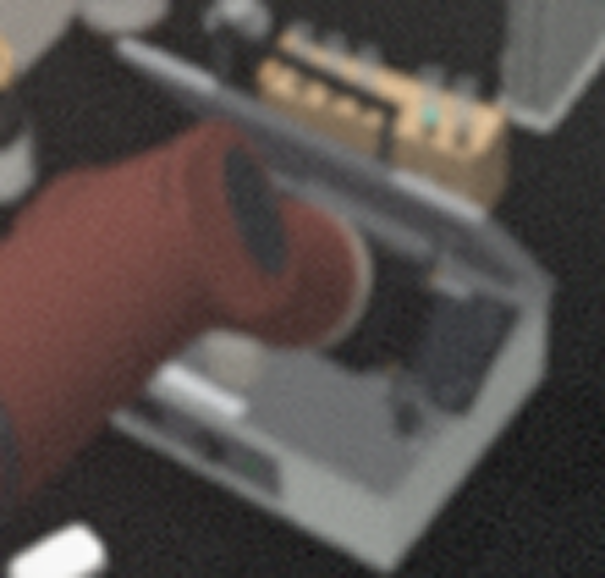

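The gripper hides the knuckle. The body is clear of the lid and 7 mm remain to contact, so I push now.

{"op": "step_arm", "data": {"series": [[0,0,0,0,5,1,255],[0,0,0,1,5,1,255],[0,0,0,1,5,0,255],[0,0,0,1,5,0,255],[0,0,0,1,5,0,255]]}}

```text
time_s: 3.35
eef_pos: [0.6002, 0.0304, 0.128]
eef_rot: [-0.659, 0.681, 0.2, 0.248]
force: [-13.1, 2.7, -1.8]
grip_width: 0.0005
```

```bash
python3 - <<'E'
from h import *
p,Rm,o=pose();print(o['time_s'],w2b(p),o['qpos'],o['force']);print(BR.T@Rm[:,1], Rm.T@(b2w([11,-85,139])-p)*1e3)
E
```

```text
3.35 [ 17.2584 -86.7548 128.0432] [-0.1576 -0.0352 -0.0882  2.2668  0.6011  0.3493  0.7417] [-13.1044   2.6742  -1.8288]
[ 0.601  -0.0167 -0.799 ] [  1.5723 -12.5458   1.5584]
```

{"op": "step_arm", "data": {"series": [[0,0,0,2,4,0,255],[0,0,0,2,4,0,255],[0,0,0,0,0,0,255]]}}

```text
time_s: 3.65
eef_pos: [0.6004, 0.0304, 0.1158]
eef_rot: [-0.659, 0.685, 0.196, 0.241]
force: [-3.6, -0.4, 1.1]
grip_width: 0.0004
```

```bash
python3 - <<'E'
from h import *
p,Rm,o=pose();print(o['time_s'],w2b(p),o['force'])
E
```

```text
3.65 [ 17.4601 -86.6947 115.8113] [-3.5539 -0.3725  1.1114]
```

{"op": "step_arm", "data": {"series": [[0,0,0,-3,-6,0,255],[0,0,0,-3,-18,0,255],[0,0,0,-3,-30,0,255],[0,0,0,-10,-30,0,255],[0,0,0,-10,-30,0,255]]}}

```text
time_s: 4.15
eef_pos: [0.508, 0.0384, 0.192]
eef_rot: [-0.66, 0.685, 0.195, 0.241]
force: [0.5, 0.9, 1.1]
grip_width: 0.0003
```

```bash
python3 - <<'E'
from h import *
p,Rm,o=pose();print(o['time_s'],w2b(p),o['qpos'],o['force'])
t=get_image('top');cv2.imwrite('pics/t3.png',cv2.resize(t[140:225,170:285],None,fx=6.5,fy=6.5,interpolation=cv2.INTER_CUBIC))
E
```

```text
4.15 [-75.2048 -84.0999 192.0326] [-0.2166 -0.3354 -0.1075  2.3464  0.3825  0.5798  0.9119] [0.4791 0.8857 1.1138]
```

View pics/t3.png

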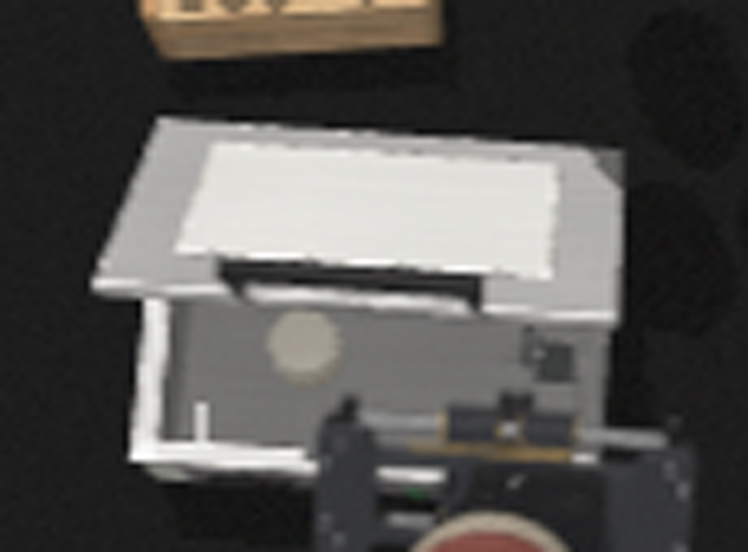

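The knuckle is gone from view and the lid has sunk, so the stay is broken. The front edge now runs (95,280)–(615,315) and the handle's middle is near (352,275). I'll fit the lid angle.

```bash
cat >> h.py <<'E'
def lidpt(th,f,h,y=0): # bath mm
    return [95-f*np.cos(th)+h*np.sin(th),y,104+f*np.sin(th)+h*np.cos(th)]
def bar(th): return lidpt(th,221,40)
E
python3 - <<'E'
from h import *
px=lambda c:np.array(c)/6.5+[170,140]-.4
for nm,f,h,y,c in(('L',195,12,138,(95,277)),('R',195,12,-138,(615,312)),('bar',221,40,0,(352,272))):
    for th in np.arange(.65,1.06,.05):
        print(nm,round(th,2),proj('top',b2w(lidpt(th,f,h,y)))[0]-px(c))
E
```

```text
L 0.65 [0.0047 9.1257]
L 0.7 [-0.1818  6.8452]
L 0.75 [-0.342   4.4626]
L 0.8 [-0.4752  1.9848]
L 0.85 [-0.5805 -0.5807]
L 0.9 [-0.6573 -3.2257]
L 0.95 [-0.7049 -5.9414]
L 1.0 [-0.7229 -8.7188]
L 1.05 [ -0.7111 -11.5482]
R 0.65 [-0.0883  8.7817]
R 0.7 [0.0985 6.5292]
R 0.75 [0.2891 4.1732]
R 0.8 [0.483  1.7208]
R 0.85 [ 0.6795 -0.8206]
R 0.9 [ 0.878  -3.4431]
R 0.95 [ 1.0777 -6.1379]
R 1.0 [ 1.2779 -8.896 ]
R 1.05 [  1.478 -11.708]
bar 0.65 [-0.4302 11.3962]
bar 0.7 [-0.3921  8.4857]
bar 0.75 [-0.3358  5.4694]
bar 0.8 [-0.2611  2.3572]
bar 0.85 [-0.1682 -0.8401]
bar 0.9 [-0.0573 -4.1111]
bar 0.95 [ 0.0714 -7.4441]
bar 1.0 [  0.2176 -10.8265]
bar 1.05 [  0.3807 -14.2456]
```

```bash
python3 - <<'E'
from h import *
b=cv2.imread('pics/t3.png')[:,:,1]
b=cv2.resize(b,(115,85),interpolation=cv2.INTER_AREA)
a=get_image('top')[140:225,170:285,1];print(get_obs()['time_s'])
for c in(25,85):print(b[38:54,c],a[38:54,c])
E
```

```text
4.25
[174 175 174 174 173 173 194 158 158 185 182 178 190 185 184 183] [174 175 175 173 173 169 198 153 159 193 187 182 198 192 191 188]
[173 172 170 178 181 180 179 177 176 176 205 154 111 112  96  67] [168 171 167 177 179 179 178 176 176 172 211 148 108 114  94  64]
```

```bash
python3 - <<'E'
from h import *
p,Rm,o=pose();print(bar(.838))
plan(p,Rm,[((-95,-60,245),down(12,'y')),((-90,-20,345),down(0,'x'))],30)
E
```

```text
[np.float64(-23.10585329512873), 0, np.float64(295.02881305559515)]
4 [[0.2, -0.1, 6.1, 3.4, -13.2, 5.6], [0.2, -0.1, 6.1, 1.9, -13.5, 5.7], [0.2, -0.1, 6.1, 0.5, -13.6, 5.8], [0.2, -0.1, 6.1, -0.9, -13.5, 5.8]]
12 [[-0.8, 7.5, 0.8, 2.1, -8.1, 3.3], [-0.8, 7.5, 0.8, 1.6, -8.1, 3.5], [-0.8, 7.5, 0.8, 1.0, -8.2, 3.5], [-0.8, 7.5, 0.8, 0.4, -8.3, 3.5], [-0.8, 7.5, 0.8, -0.1, -8.3, 3.4], [-0.8, 7.5, 0.8, -0.7, -8.4, 3.2], [-0.8, 7.5, 0.8, -1.2, -8.4, 3.0], [-0.8, 7.5, 0.8, -1.7, -8.4, 2.7], [-0.8, 7.5, 0.8, -2.1, -8.4, 2.3], [-0.8, 7.5, 0.8, -2.5, -8.4, 1.9], [-0.8, 7.5, 0.8, -2.9, -8.4, 1.5], [-0.8, 7.5, 0.8, -3.1, -8.4, 1.0]]
```

{"op": "step_arm", "data": {"series": [[0,0,6,3,-13,5.6,255],[0,0,6,2,-13.5,5.7,255],[0,0,6,0.5,-13.6,5.8,255],[0,0,6,-1,-13.5,5.8,255],[-0.8,7.5,0.8,2,-8,3.3,200],[-0.8,7.5,0.8,1.6,-8,3.5,200],[-0.8,7.5,0.8,1,-8.2,3.5,200],[-0.8,7.5,0.8,0.4,-8.3,3.5,200],[-0.8,7.5,0.8,0,-8.3,3.4,200],[-0.8,7.5,0.8,-0.7,-8.4,3.2,150],[-0.8,7.5,0.8,-1.2,-8.4,3,100],[-0.8,7.5,0.8,-1.7,-8.4,2.7,0],[-0.8,7.5,0.8,-2,-8.4,2.3,0],[-0.8,7.5,0.8,-2.5,-8.4,2,0],[-0.8,7.5,0.8,-3,-8.4,1.5,0],[-0.8,7.5,0.8,-3,-8.4,1,0]]}}

```text
time_s: 5.85
eef_pos: [0.5066, 0.1043, 0.3478]
eef_rot: [0.459, -0.467, 0.536, -0.533]
force: [0.8, -0.1, 0.1]
grip_width: 0.067
```

```bash
python3 - <<'E'
from h import *
p,Rm,o=pose();print(o['time_s'],w2b(p),o['qpos'],o['force'],o['grip_width'])
plan(p,Rm,[((-23,0,330),down(0,'x'))],25)
t=get_image('side');cv2.imwrite('pics/s4.png',cv2.resize(t[110:230,170:300],None,fx=5,fy=5,interpolation=cv2.INTER_CUBIC))
E
```

```text
5.85 [-80.4995 -18.4027 347.8393] [-0.272   0.0359 -0.0186  1.5631  0.0018  1.5549 -0.4325] [ 0.7744 -0.1166  0.14  ] 0.06699883461473174
3 [[0.2, -1.6, 0.1, -7.7, 5.7, 18.7], [0.2, -1.6, 0.1, -7.2, 5.8, 18.8], [0.2, -1.6, 0.1, -6.7, 5.9, 19.0]]
```

View pics/s4.png

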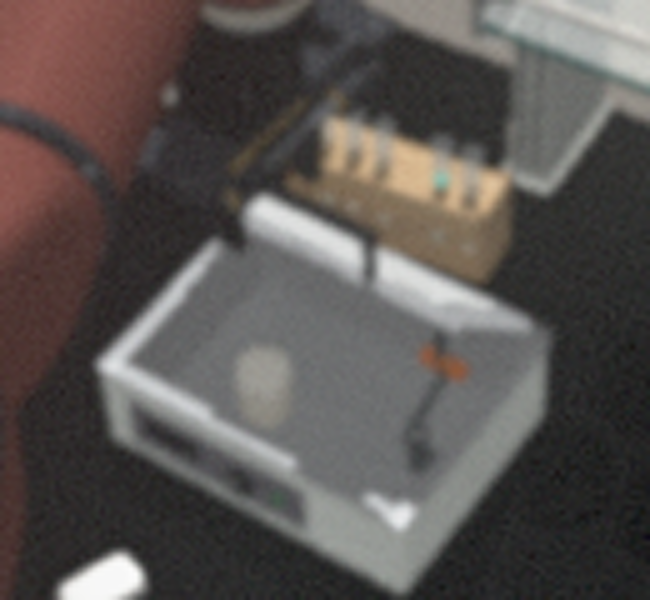

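The side view shows the stay bowed rearward (knuckle (443,362)), the lid still up and the pot standing. The bar's right end is near (369,238). I'll check the lid angle from it, then plan the descent on the bar.

```bash
python3 - <<'E'
from h import *
px=np.array([369,238])/5+[170,110]-.4; e=np.array([262,205])/5+[170,110]-.4;kn=np.array([443,362])/5+[170,110]-.4
for th in(.75,.8,.85,.9): 
    B=bar(th);B[1]=-60
    P=np.array(lidpt(th,90,0));A=np.array([-20,0,90.]);u=P-A;L=np.linalg.norm(u);u/=L;K=(A+P)/2+np.sqrt(58**2-L*L/4)*np.array([u[2],0,-u[0]]);K[1]=-85
    print(th,proj('side',b2w(B))[0]-px,'knuckle',proj('side',b2w(K))[0]-kn,'past straight deg',180-2*np.degrees(np.arcsin(L/116)))
E
```

```text
0.75 [-2.6339  3.6284] knuckle [0.6029 0.215 ] past straight deg 78.29637199973646
0.8 [-1.1607  0.6012] knuckle [ 0.4586 -0.0973] past straight deg 71.10367181576164
0.85 [ 0.3678 -2.393 ] knuckle [ 0.2776 -0.3926] past straight deg 63.28515435104998
0.9 [ 1.9464 -5.3438] knuckle [ 0.0451 -0.6702] past straight deg 54.576450673035296
```

{"op": "step_arm", "data": {"series": [[0,-1.6,0,-7.5,5,18.7,0],[0,-1.6,0,-7,5,18.8,0],[0,-1.6,0,-6.7,5,19,0]]}}

```text
time_s: 6.2
eef_pos: [0.5689, 0.1177, 0.3345]
eef_rot: [0.483, -0.487, 0.515, -0.515]
force: [-0.9, -0.7, 0.2]
grip_width: 0.0853
```

```bash
python3 - <<'E'
from h import *
p,Rm,o=pose();print(o['time_s'],w2b(p),o['force'],o['grip_width'])
plan(p,Rm,[((-22,0,279),down(0,'x'))],15)
E
```

```text
6.2 [-19.0906  -1.4294 334.516 ] [-0.9285 -0.6864  0.1723] 0.08533324337842835
4 [[0.1, -0.0, 0.1, -0.4, 13.9, -0.7], [0.1, -0.0, 0.1, -0.4, 13.9, -0.7], [0.1, -0.0, 0.1, -0.4, 13.9, -0.7], [0.1, -0.0, 0.1, -0.4, 13.9, -0.7]]
```

{"op": "step_arm", "data": {"series": [[0,0,0,0,15,-2,0],[0,0,0,0,15,-2,0],[0,0,0,0,15,-2,0],[0,0,0,0,12,-1,0]]}}

```text
time_s: 6.6
eef_pos: [0.5661, 0.1175, 0.2729]
eef_rot: [-0.486, 0.489, -0.511, 0.513]
force: [-0.2, -0.3, 1.1]
grip_width: 0.0869
```

{"op": "step_arm", "data": {"series": [[0,0,0,0,0,0,130],[0,0,0,0,0,0,160],[0,0,0,0,0,0,190],[0,0,0,0,0,0,210],[0,0,0,0,0,0,225],[0,0,0,0,0,0,255],[0,0,0,0,0,0,255],[0,0,0,0,0,0,255]], "force": 15}}

```text
time_s: 7.4
eef_pos: [0.5671, 0.1172, 0.2738]
eef_rot: [-0.487, 0.49, -0.509, 0.513]
force: [0.6, -0.1, 0.4]
grip_width: 0.031
```

```bash
python3 - <<'E'
from h import *
p,Rm,o=pose();b=w2b(p);print(o['time_s'],b,o['force'],o['grip_width'],o['qpos'])
for th in (.7,.75,.8,.82,.85,.9):print(th,bar(th))
E
```

```text
7.4 [-20.8217  -2.0262 273.8288] [ 0.6314 -0.1155  0.4339] 0.031004068213123837 [-0.2684  0.1689 -0.0186  1.5648  0.0095  1.4082 -0.3338]
0.7 [np.float64(-48.26141590036432), 0, np.float64(276.9657963709093)]
0.75 [np.float64(-39.43768962018106), 0, np.float64(283.90972072010965)]
0.8 [np.float64(-30.277939129742634), 0, np.float64(290.4039644626812)]
0.82 [np.float64(-26.525053621486784), 0, np.float64(292.8720766611485)]
0.85 [np.float64(-20.805059034969346), 0, np.float64(296.43229537140394)]
0.9 [np.float64(-11.04272660271749), 0, np.float64(301.9796457585004)]
```

{"op": "step_arm", "data": {"series": [[0,0,0,0,0,0,255],[0,0,0,0,0,0,255],[0,0,0,0,0,0,255],[0,0,0,0,0,0,255],[0,0,0,0,0,0,255],[0,0,0,0,0,0,255]]}}

```text
time_s: 8.0
eef_pos: [0.5661, 0.1174, 0.2739]
eef_rot: [-0.487, 0.49, -0.51, 0.513]
force: [-2.2, -0.4, 1.4]
grip_width: 0.0109
```

```bash
python3 - <<'E'
from h import *
p,Rm,o=pose();b=w2b(p);print(o['time_s'],b,o['force'],o['grip_width'])
t=get_image('side');cv2.imwrite('pics/s5.png',cv2.resize(t[110:230,170:300],None,fx=5,fy=5,interpolation=cv2.INTER_CUBIC))
E
```

```text
8.0 [-21.8288  -1.8768 273.8813] [-2.1771 -0.4166  1.4008] 0.010941886157810509
```

View pics/s5.png

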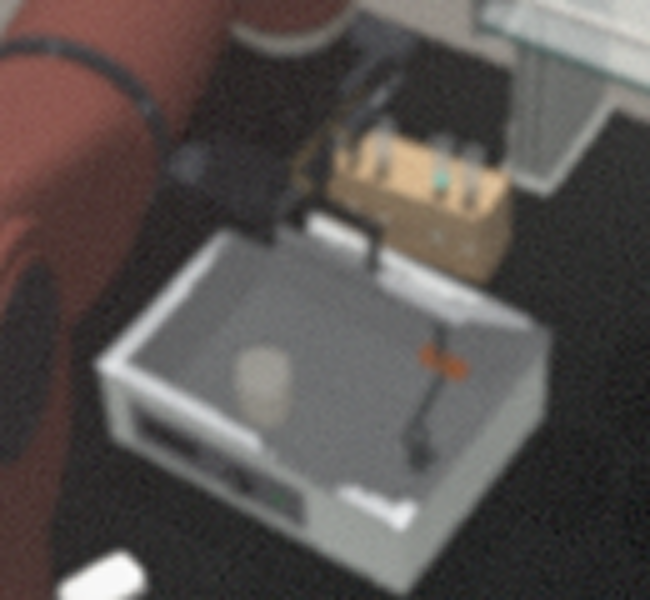

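The fingers stopped on the bar at 10.9 mm with the lid still up, the bar end near (375,235). Now plan the arc.

```bash
cat >> h.py <<'E'
def arc(t0,t1,n,off,p,Rm):
    b=w2b(p);rows=[]
    for i in range(1,n+1):
        q=np.array(bar(t0+(t1-t0)*i/n))-[0,0,off];q[1]=b[1]
        rows.append((Rm.T@BR@(q-b)).round(1).tolist());b=q
    print(rows)
E
python3 - <<'E'
from h import *
p,Rm,o=pose();print(o['time_s'],np.degrees(R.from_matrix(Rm.T@down(0,'x')).as_rotvec()))
arc(.845,.445,10,22,p,Rm)
E
```

```text
8.05 [-0.0032  0.7607  0.3437]
[[-0.1, 4.9, -7.5], [-0.1, 5.1, -7.4], [-0.1, 5.4, -7.2], [-0.1, 5.7, -6.9], [-0.1, 6.0, -6.7], [-0.1, 6.2, -6.5], [-0.1, 6.5, -6.2], [-0.1, 6.7, -6.0], [-0.1, 7.0, -5.7], [-0.1, 7.2, -5.4]]
```

{"op": "step_arm", "data": {"series": [[0,0,0,0,4.9,-7.5,255],[0,0,0,0,5.1,-7.4,255],[0,0,0,0,5.4,-7.2,255],[0,0,0,0,5.7,-7,255],[0,0,0,0,6,-6.7,255],[0,0,0,0,6.2,-6.5,255]]}}

```text
time_s: 8.65
eef_pos: [0.5219, 0.1202, 0.2381]
eef_rot: [-0.489, 0.489, -0.509, 0.513]
force: [3.5, 1.6, -3.3]
grip_width: 0.0104
```

```bash
cat > c.py <<'E'
from h import *
p,Rm,o=pose();b=w2b(p);print(o['time_s'],b,o['force'],o['grip_width'],np.degrees(R.from_matrix(Rm.T@down(0,'x')).as_rotvec()))
for th in np.arange(0,.9,.05):
    B=bar(th)
    if abs(B[0]-b[0])<12: print(th.round(2),(np.array(B)-b)[[0,2]])
E
python3 c.py
```

```text
8.65 [-66.0761  -1.6958 238.0762] [ 3.4725  1.5767 -3.2684] 0.010418029983704828 [-0.2318  0.7803  0.2392]
0.55 [-6.4243 15.5387]
0.6 [ 1.2627 23.7232]
0.65 [ 9.3491 31.5134]
```

```bash
python3 - <<'E'
from h import *
p,Rm,o=pose();arc(.592,.152,11,22.4,p,Rm)
E
```

```text
[[-0.1, 6.5, -6.2], [-0.1, 6.8, -5.9], [-0.1, 7.0, -5.6], [-0.1, 7.2, -5.3], [-0.1, 7.4, -5.0], [-0.1, 7.6, -4.7], [-0.1, 7.8, -4.4], [-0.1, 8.0, -4.1], [-0.1, 8.1, -3.8], [-0.1, 8.3, -3.5], [-0.1, 8.4, -3.1]]
```

{"op": "step_arm", "data": {"series": [[0,0,0,0,6.5,-6.2,255],[0,0,0,0,6.8,-6,255],[0,0,0,0,7,-5.6,255],[0,0,0,0,7.2,-5.3,255],[0,0,0,0,7.4,-5,255],[0,0,0,0,7.6,-4.7,255],[0,0,0,0,7.8,-4.4,255]]}}

```text
time_s: 9.35
eef_pos: [0.4827, 0.1225, 0.1832]
eef_rot: [-0.49, 0.488, -0.509, 0.513]
force: [4.7, 2.9, -2.5]
grip_width: 0.0101
```

```bash
python3 c.py; python3 - <<'E'
from h import *
p,Rm,o=pose();b=w2b(p)
ths=np.linspace(0,.8,801);th=ths[np.argmin([abs(bar(t)[0]-b[0]) for t in ths])];off=bar(th)[2]-b[2];print(th,off)
arc(th,.05,8,off,p,Rm)
E
```

```text
9.35 [-105.3882   -1.6367  183.2489] [ 4.7024  2.933  -2.4632] 0.010054643025531813 [-0.4002  0.8061  0.1557]
0.2 [-8.2597  3.8596]
0.25 [-3.8452 14.1838]
0.3 [ 1.0797 24.2745]
0.35 [ 6.5028 34.1064]
0.289 22.0758734209887
[[-0.1, 6.0, -3.0], [-0.1, 6.1, -2.8], [-0.1, 6.2, -2.6], [-0.1, 6.3, -2.4], [-0.0, 6.3, -2.2], [-0.0, 6.4, -2.1], [-0.0, 6.4, -1.9], [-0.0, 6.5, -1.7]]
```

{"op": "step_arm", "data": {"series": [[0,0,0,0,6,-3,255],[0,0,0,0,6,-2.8,255],[0,0,0,0,6.2,-2.6,255],[0,0,0,0,6.3,-2.4,255],[0,0,0,0,6.3,-2.2,255],[0,0,0,0,6.4,-2,255],[0,0,0,0,6.4,-2,255]]}}

```text
time_s: 10.05
eef_pos: [0.4646, 0.1237, 0.136]
eef_rot: [-0.49, 0.488, -0.508, 0.513]
force: [3.6, 2.8, -0.9]
grip_width: 0.0105
```

```bash
python3 c.py; python3 - <<'E'
from h import *
t=get_image('side');cv2.imwrite('pics/s6.png',cv2.resize(t[110:230,170:300],None,fx=5,fy=5,interpolation=cv2.INTER_CUBIC))
E
```

```text
10.05 [-123.551    -1.5635  135.9951] [ 3.6086  2.7755 -0.8629] 0.010476698088642579 [-0.4248  0.8239  0.1221]
0.0 [-2.449   8.0049]
0.05 [-0.1736 19.0003]
0.1 [ 2.6484 29.8682]
0.15 [ 6.0101 40.5815]
0.2 [ 9.9031 51.1134]
```

View pics/s6.png

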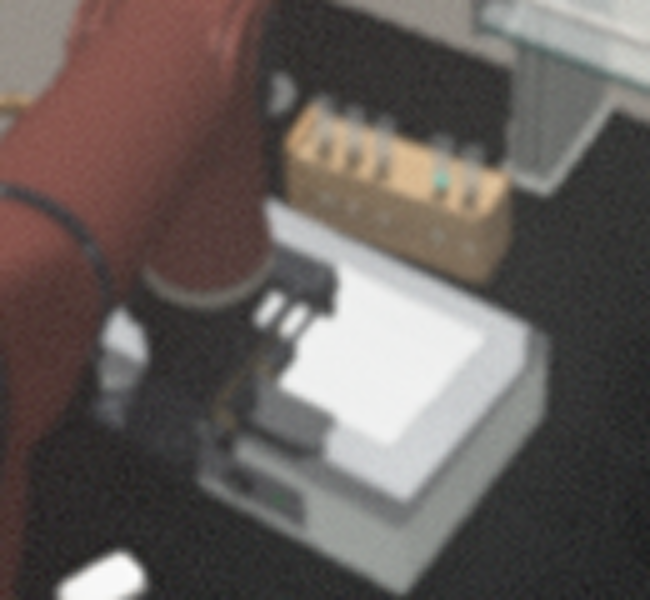

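The lid is nearly down, at about 0.06 rad, with the bar still pinched and a narrow gap under the front edge near (370,500). I'll lower the last 14 mm slowly.

{"op": "step_arm", "data": {"series": [[0,0,0,0,3,-0.7,255],[0,0,0,0,3,-0.7,255],[0,0,0,0,3,-0.5,255],[0,0,0,0,3,-0.4,255]]}}

```text
time_s: 10.5
eef_pos: [0.4612, 0.1238, 0.1215]
eef_rot: [-0.49, 0.488, -0.509, 0.513]
force: [1.7, 3.4, -0.6]
grip_width: 0.0103
```

```bash
python3 c.py
```

```text
10.5 [-126.8997   -1.6478  121.4675] [ 1.6937  3.4336 -0.621 ] 0.010288909432732616 [-0.3376  0.8375  0.1415]
0.0 [ 0.8997 22.5325]
0.05 [ 3.1751 33.5279]
0.1 [ 5.9971 44.3959]
0.15 [ 9.3588 55.1092]
```

{"op": "step_arm", "data": {"series": [[0,0,0,0,2,0,255],[0,0,0,0,2,0,255]]}}

```text
time_s: 10.7
eef_pos: [0.4603, 0.1238, 0.1167]
eef_rot: [-0.489, 0.489, -0.509, 0.512]
force: [-0.2, 3.1, 1.7]
grip_width: 0.0098
```

```bash
python3 c.py
```

```text
10.7 [-127.8226   -1.6333  116.6864] [-0.2358  3.1111  1.7196] 0.009788836985547864 [-0.2311  0.8549  0.1607]
0.0 [ 1.8226 27.3136]
0.05 [ 4.098 38.309]
0.1 [ 6.9201 49.177 ]
0.15 [10.2818 59.8903]
```

{"op": "step_arm", "data": {"series": [[0,0,0,0,2,0,255],[0,0,0,0,0,0,255]]}}

```text
time_s: 10.9
eef_pos: [0.4603, 0.1237, 0.1155]
eef_rot: [-0.489, 0.489, -0.509, 0.513]
force: [1.7, 3.7, -3.8]
grip_width: 0.0098
```

```bash
python3 c.py|head -1;  python3 - <<'E'
from h import *
t=get_image('side');cv2.imwrite('pics/s7.png',cv2.resize(t[150:235,190:290],None,fx=7,fy=7,interpolation=cv2.INTER_CUBIC))
for y in(0,-60,-138):
  for th in(0,.03,.06):print(y,th,(proj('side',b2w(lidpt(th,195,12,y)))[0]+.4-[190,150])*7)
E
```

```text
10.9 [-127.8201   -1.7442  115.4708] [ 1.6594  3.668  -3.8175] 0.009833770972471515 [-0.2296  0.846   0.1683]
0 0 [203.8394 321.8733]
0 0.03 [203.6333 314.4194]
0 0.06 [203.6265 306.716 ]
-60 0 [300.3913 372.6595]
-60 0.03 [300.4367 365.2529]
-60 0.06 [300.6791 357.591 ]
-138 0 [429.2909 440.4605]
-138 0.03 [429.6812 433.1218]
-138 0.06 [430.2652 425.52  ]
```

View pics/s7.png

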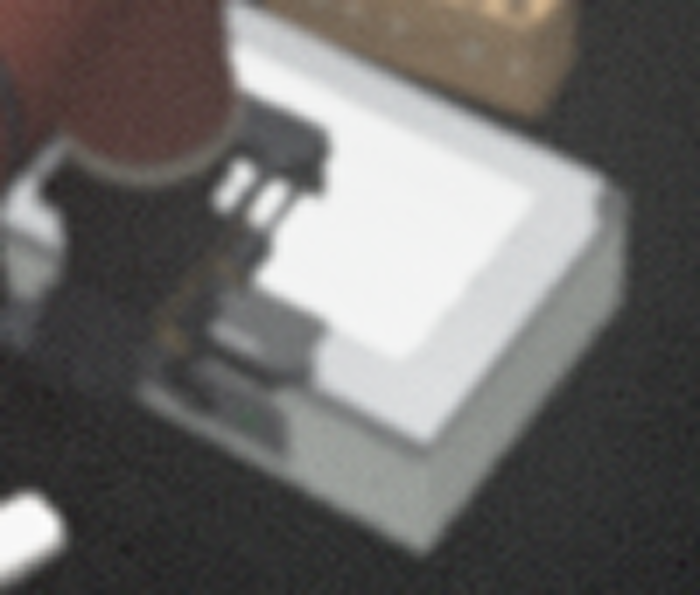

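The lid's front-right top corner is at (430,440), which matches the prediction for θ=0. I'll press slightly more to confirm it is seated.

{"op": "step_arm", "data": {"series": [[0,0,0,0,2,0,255],[0,0,0,0,2,0,255]]}}

```text
time_s: 11.15
eef_pos: [0.4603, 0.1237, 0.1136]
eef_rot: [-0.489, 0.489, -0.509, 0.513]
force: [-8.6, -1.3, 23.2]
grip_width: 0.0098
```

```bash
python3 c.py|head -1;  python3 - <<'E'
from h import *
a=cv2.resize(cv2.imread('pics/s7.png'),(100,85),interpolation=cv2.INTER_AREA)[:,:,1];b=get_image('side')[150:235,190:290,1]
for c in(50,55,60):print(a[46:68,c],b[46:68,c],sep='\n')
E
```

```text
11.15 [-127.7712   -1.7399  113.6254] [-8.624  -1.2541 23.1609] 0.009829883537309653 [-0.2351  0.8318  0.1649]
[244 238 227 218 215 217 217 217 216 216 208 181 147 130 133 148 157 158
 157 159 158 157]
[242 239 229 218 216 215 218 217 217 217 205 183 149 125 133 143 157 158
 158 158 157 155]
[243 243 244 243 236 225 221 219 218 219 218 218 217 204 173 141 128 134
 148 156 155 155]
[243 244 244 243 236 226 221 217 218 221 219 220 218 207 174 142 128 135
 149 155 154 157]
[242 239 234 225 220 217 220 221 221 220 221 220 219 219 219 215 187 151
 129 134 147 156]
[242 239 234 223 218 218 219 220 220 220 221 221 219 220 218 216 187 150
 127 137 149 151]
```

{"op": "step_arm", "data": {"series": [[0,0,0,0,-1,0,200],[0,0,0,0,0,0,200],[0,0,0,0,0,0,200],[0,0,0,0,0,0,200]]}}

```text
time_s: 11.6
eef_pos: [0.4599, 0.1217, 0.1143]
eef_rot: [-0.488, 0.489, -0.509, 0.513]
force: [-0.4, -0.2, -0.0]
grip_width: 0.0187
```

```bash
python3 c.py|head -1
```

```text
11.6 [-128.118    -3.7625  114.2928] [-0.3589 -0.2451 -0.0233] 0.018685140334335038 [-0.1758  0.7757  0.309 ]
```

{"op": "step_arm", "data": {"series": [[0,0,0,0,-3,1,200],[0,0,0,0,-6,0.5,190],[0,0,0,0,-10,0,180],[0,0,0,0,-15,0,180],[0,0,0,0,-25,0,180],[0,0,0,0,-35,0,180],[0,0,0,0,-35,0,180],[0,0,0,0,-20,0,180],[0,0,0,0,0,0,180]]}}

```text
time_s: 12.5
eef_pos: [0.4605, 0.122, 0.2737]
eef_rot: [-0.488, 0.489, -0.509, 0.513]
force: [-0.1, -0.6, 0.1]
grip_width: 0.0259
```

```bash
python3 c.py|head -1;  python3 - <<'E'
from h import *
t=get_image('side');cv2.imwrite('pics/s8.png',cv2.resize(t[130:235,160:290],None,fx=5.5,fy=5.5,interpolation=cv2.INTER_CUBIC))
for th in(0,.03,.06):print(th,(proj('side',b2w(lidpt(th,195,12,-138)))[0]+.4-[160,130])*5.5)
E
```

```text
12.5 [-127.5438   -3.4835  273.7289] [-0.1059 -0.631   0.1453] 0.02585698790620829 [-0.1996  0.7675  0.3211]
0 [502.3    456.0761]
0.03 [502.6067 450.31  ]
0.06 [503.0655 444.3372]
```

View pics/s8.png

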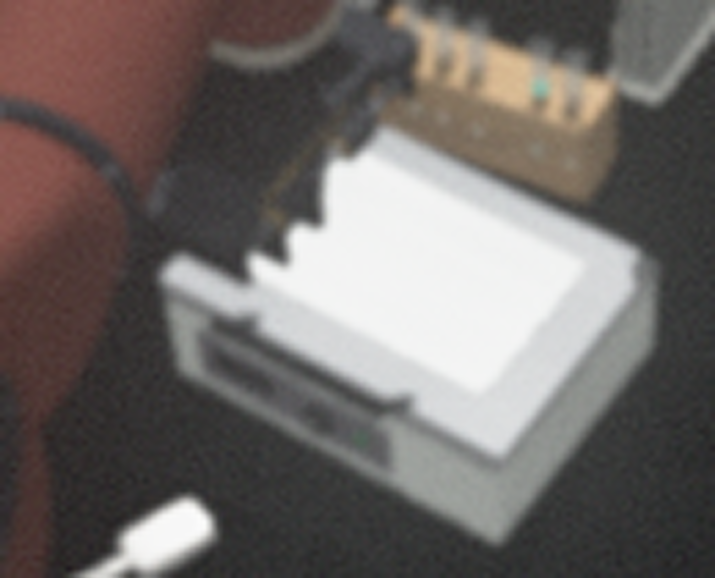

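The lid is shut: its corner is at (502,457), against a prediction of (502,456) for θ=0. The handle is free and the tool is 160 mm clear with zero force.

```bash
python3 -c "
from plant import *
job_done()"
```

```text
the job is handed in; nothing more can be done
```

The stay is broken and the lid is fully shut. I handed the job in at about 12.6 s of the 58 s allowed.

- **Stay:** I pushed the orange knuckle with the closed fingers, about 38° tilted. By the pictures the stay went about 65–70° past straight, with the lid at about 0.82 rad. That is well beyond the required 15°, and above the 0.65 rad limit.
- **Lid:** I pinched the handle bar at 15 N and lowered it along its arc at about 0.4 rad/s. I then pressed it onto the rim until the upward force reached 23 N, let go and lifted clear.
- **Last checks:** The lid's front corner in the picture is within about 1 px of the fully shut prediction. The force on the tool is about zero, and the tool is 160 mm above the closed-lid position.
- **Disagreements:**
  - The lid sank further than the "few degrees" described when the stay broke, to 0.82 rad, but it held there by itself.
  - Near shut, the tool went about 5–8 mm lower than planned before it met the rim. The bar had probably slid in the pads.
  - Joint 2 read -0.381 once, right at its -0.38 limit, during the approach. I moved off it at once.
- **Not checked:** The pot is hidden under the closed lid. I last saw it upright and in place just before I began lowering the lid. I also didn't re-measure the jars at the end. The arm stayed well clear of them and I saw no unexpected forces.

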